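# Gauge two bearing sleeves on the stepped pin and sort them

### The job

Two handgrip bearing sleeves with the same outside stand on the rubber mat: try each on the stepped gauge pin of the sloping green stand, one after the other, sliding it squarely down the pin with light pressure until it stops, and put the first one away before you try the second. A sleeve that is stopped by the step goes in the round steel dish; one that passes over the step and comes down on the flange goes in the rectangular tray. Set each down upright, let go of it, and leave the other things on the desk alone.

Things in the scene. Friction and masses are not known exactly. Their poses are not given: they have to be found in the camera images.
- sleeve_1_mid (a point): bearing sleeve: a plain aluminium tube, outside diameter 40 mm, 50 mm long, 0.08 to 0.17 kg, bore either 19 mm or 26 mm (not told; try it on the pin). Loose; starts standing upright on the rubber mat, 100 to 146 mm from the other one. This point is its centre, half-way up (25 mm above its lower end), z along its axis.
- sleeve_2_mid (a point): bearing sleeve: a plain aluminium tube, outside diameter 40 mm, 50 mm long, 0.08 to 0.17 kg, bore either 19 mm or 26 mm (not told; try it on the pin). Loose; starts standing upright on the rubber mat, 100 to 146 mm from the other one. This point is its centre, half-way up (25 mm above its lower end), z along its axis.
- gauge_pin: the stepped steel gauge pin, fixed on the green stand's slope, leaning 30 degrees from vertical to the stand's low side, which faces the mat. Origin on its axis at the top face of its flange (52 mm across, 8 mm thick); z runs up the axis, y is level. 22 mm diameter from the flange to 24 mm up, then the step. A 26 mm bore goes down to the flange (sleeve centre at z = 25 mm).
- pin_step (a point): point on the pin's axis at the foot of the step, 24 mm above the flange. The step is a cone from 22 to 16 mm diameter between 24 and 28 mm above the flange. A sleeve of 19 mm bore stops on it with its lower end about 26 mm above the flange (its centre 51 mm above the flange).
- pin_tip (a point): point on the pin's axis at its free end, 60 mm above the flange; the pin is 16 mm in diameter from the step to 52 mm above the flange, then a lead cone down to a 7 mm flat end.
- stand: the green gauge stand, fixed: a wedge on a 150 x 130 x 6 mm foot plate; origin at the centre of its underside, +x towards its high side. The wedge is 130 mm along x and 110 mm wide, 26 mm high at its low -x side, 101 mm at its high +x side. The pin stands on the middle of the slope and leans to -x.
- dish_floor (a point): round steel dish on a rubber foot, fixed: 144 mm across at the rim, rim 24 mm above the desk, flat floor about 128 mm across. This point is the centre of its floor, 8 mm above the desk.
- tray_floor (a point): rectangular grey plastic tray, fixed: outside 125 mm (x) by 155 mm (y), 26 mm high, walls 4 mm. This point is the centre of its floor, 4 mm above the desk; axes along its sides.
- mat: black rubber mat, fixed, 240 mm (x) by 140 mm (y), 3 mm thick; origin at the centre of its underside.
- screwdriver: bystander: loose black-handled screwdriver, 200 mm long, 26 mm thick, lying across in front of the stand, on the robot's side; origin under its middle, x along it towards the blade.
- grease: bystander: loose can, 62 mm across, 85 mm high, standing beyond the mat; origin at the centre of its underside.
- handgrip_mid (a point): bystander: loose black control handgrip, about 140 mm long, 36 mm high, lying across beyond the stand; this point is its middle, x along it.

How it is judged:
By the outcome, as a careful person would: the job done as asked, in the order asked, and still so for the second after the job is handed in, with the robot touching nothing.
It also fails if it takes over 69 s, if anything falls off the work surface, if the arm or the gripper's body presses on something with over 40 N, if the wrist force passes 120 N, or if a joint passes its speed limit or range.

### The arm

A 6-joint arm with a two-finger parallel gripper is mounted at the origin on the work surface. World frame = base frame: x ahead of the robot, y to its left, z up, the work surface at z = 0. Lengths are in mm, angles in degrees, forces in N, time in s.
With the tool pointing down it reaches from about 350 to 850 mm from the base axis. Payload 8.1 kg.
Tool frame: the origin (TCP) lies between the finger pads; the fingertips stand 22 mm ahead of it and the grasp point (between the pads) lies 3 mm ahead of it; z points along the fingers, y is the line along which they close (so a half turn about z gives the same grasp; the last joint's range is limited). The gripper opens to 85 mm and grips with 20 to 120 N. Pads are 22 mm wide; open, the fingers measure 114 mm over their backs; the gripper's body (76 mm by 85 mm) begins 54 mm behind the grasp point. The pads swing forward as they close: fully open they stand 13 mm farther back than shut.
Start: joints at [-73.419, 7.471, 85.268, -0, 87.261, -4.893], TCP at [219.672, -558.345, 222.292] pointing down, gripper open.
Joint ranges: [-169.43, 169.43], [-51.17, 129.36], [1.28, 143.12], [-76.62, 256.62], [0, 156.53], [-152.29, 152.29]. Speed limits (degrees/s): [136.94, 136.94, 159.86, 180, 180, 180].

### API

Orientations are given as [roll, pitch, yaw] about the fixed x, y, z axes, in that order (R = Rz(yaw) Ry(pitch) Rx(roll)).
In Python, from bench import r, vision gives the robot as it stands.
- The arm moves only by the tool step_arm, never from a script. Its argument "targets" is a list that holds one entry, the list of rows, each a list of 6 numbers: the shift along the world's x, y, z in mm, then the turn, a rotation vector about the world's x, y, z in rad. In form: [[[x, y, z, rx, ry, rz], ...]]. A call has 1 to 12 rows; each row is the pose to reach, as a shift and turn from the pose commanded when the call began; what a row does not reach only later rows make up. A row lasts 1/12 s, in which the tool goes at most 41.7 mm and 7.16 degrees, less where a joint would pass 70% of its speed; a pose out of reach is approached as far as the arm can. A call with a gripper value outside its range is refused whole. "fingers" is the gripper's target within -1 to 1 (shut at 1, half-way at 0, fully open at -1), set as the call begins (left out, the last holds). The fingers move at their own pace and stop on an object; "newtons" is the grip in N (left out, the last holds). Time passes only in rows, so rows that repeat a pose let the fingers close. It gives the time, the measured TCP pose, the force, the opening and the grip force at its end, in the units of the state.
- r.sense(): the state, without advancing time (a new reading comes with each control period).
- vision.snapshot(name): name is "scene" or "side" or "wrist"; returns a dict with "img" (400x640x3 uint8, blue, green, red), "mtx" (3x3 intrinsics, pixels), "eye" and "attitude" of the camera in the world. Camera axes: x right, y up, looking along -z (the intrinsics and any distortion apply to the point x, -y, -z); pixel columns grow to the right and rows downward; lengths in mm; the calibration is good to about 2 mm. The wrist camera is an equidistant fisheye: a pixel r from the principal point sees the ray r / f radians off the axis. A picture is of the moment at which its call begins. There is no depth.
- r.hand_in(): hands the job in; it is judged then, once.
The state is a dict: "time": time; "joint_pos": joint angles; "qd": joint speeds; "joint_efforts": joint torques, N m; "tool_pos": TCP position; "tcp_rot": TCP orientation; "ft_force": force on the tool from outside, world axes, zero at the start; "wrist_torque": the same for the moment, N m; "finger_gap": finger opening in mm; "grip_force": force on a finger pad.
Only numpy, scipy, OpenCV 4.12 (cv2) and the standard library are available. Lean on these libraries where they do the work, as an engineer would, in place of code of your own. Each camera call takes 0.05 s, during which the arm holds its last target. There are 200 camera calls.

## Working session

There is one attempt and no reset: what is moved stays moved. The work goes in short steps, Python scripts to look and compute and a tool call to move; the robot and the scene stay as the last step left them, time stands still between calls to the robot, and variables do not carry over. Pictures are saved under pics/ and viewed, at most 10 in all, crops included, and the job is handed in when it is done.

Besides the shell and the picture viewer there is one more tool, called after ">>>" as name([rows], argument=value, ...), one row to a line, values as JSON. step_arm: Moves the arm, as the interface text tells. Its arguments: {"type":"object","properties":{"targets":{"type":"array"},"fingers":{"type":"number"},"newtons":{"type":"number"}},"required":["targets"]}

```bash
mkdir -p pics; ls; python3 - <<'E'
from bench import r, vision
import cv2,pickle
S={}
for n in ["scene","side"]:
    s=vision.snapshot(n);S[n]=s;cv2.imwrite(f"pics/{n}0.png",s["img"]);print(n,s["mtx"],s["eye"],s["attitude"],[k for k in s])
pickle.dump(S,open("s0.pkl","wb"))
print(r.sense())
E
```

```text
pics
scene [[404.82009359   0.         327.45292936]
 [  0.         404.82009359 198.0241601 ]
 [  0.           0.           1.        ]] [973.93752139 241.33691983 806.17469432] [ 32.41515636   0.37102344 119.25709805] ['img', 'mtx', 'eye', 'attitude']
side [[487.78163828   0.         317.14994243]
 [  0.         487.78163828 196.89340772]
 [  0.           0.           1.        ]] [462.26299041 685.46474221 847.91197003] [  41.66802044   -0.82153504 -168.92237728] ['img', 'mtx', 'eye', 'attitude']
{'time': 0.1, 'joint_pos': array([-7.34192621e+01,  7.51060514e+00,  8.53219632e+01, -2.19654823e-03,
        8.72603923e+01, -4.89217324e+00]), 'qd': array([ 0.02051817, -0.09675709, -0.12598816,  0.0408513 , -0.0475022 ,
        0.10464726]), 'joint_efforts': array([ 9.52011433e-04, -5.70955467e+01, -5.01941264e+01, -1.70262770e-04,
        8.17319553e-03, -2.85669438e-05]), 'tool_pos': array([ 219.5117259 , -557.87420233,  221.36148074]), 'tcp_rot': array([-1.79907191e+02, -5.74188378e-03,  2.14730132e+01]), 'ft_force': array([-0.67733282,  0.08436775, -0.20310767]), 'wrist_torque': array([ 0.03919671, -0.01069505,  0.05129137]), 'grip_force': 0.0, 'finger_gap': 85.3446254391236}
```

View pics/scene0.png

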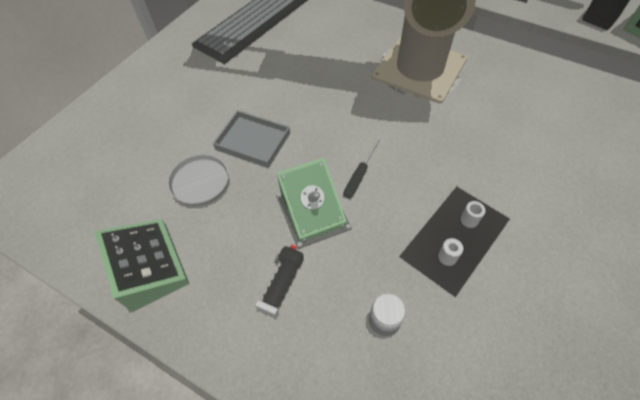

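View pics/side0.png

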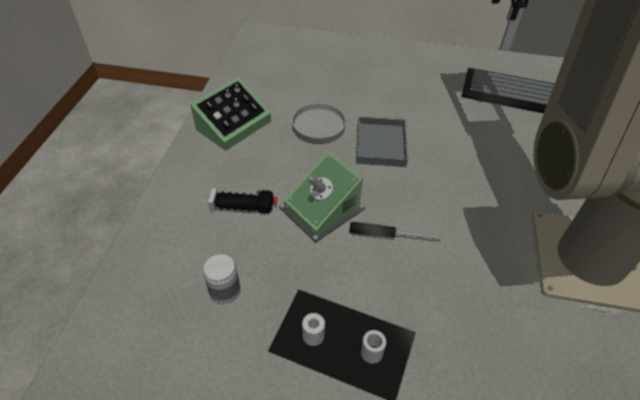

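Scene: sleeves at about (473,213) and (451,252) on the mat, pin at (313,196), dish (199,181), tray (252,138). Side: sleeves (314,328) and (374,346), pin (320,187), dish (319,123), tray (382,141). Next, a magnified composite.

```bash
python3 - <<'E'
import cv2,pickle,numpy as np
S=pickle.load(open("s0.pkl","rb"))
def crop(n,u,v,w,h,k): return cv2.resize(S[n]["img"][v:v+h,u:u+w],None,fx=k,fy=k,interpolation=cv2.INTER_CUBIC)
a=np.hstack([crop("scene",265,150,100,75,4),crop("side",270,145,100,75,4)])
b=np.hstack([crop("scene",400,185,115,86,3.4783)[:299,:400],crop("side",265,285,155,116,2.5806)[:299,:400]])
h=min(a.shape[0],300)
cv2.imwrite("pics/comp.png",np.vstack([a[:300],b]))
E
```

```text
Traceback (most recent call last):
ValueError: all the input array dimensions except for the concatenation axis must match exactly, but along dimension 0, the array at index 0 has size 299 and the array at index 1 has size 297
```

```bash
python3 - <<'E'
import cv2,pickle,numpy as np
S=pickle.load(open("s0.pkl","rb"))
def crop(n,u,v): return cv2.resize(S[n]["img"][v:v+75,u:u+100],(400,300),interpolation=cv2.INTER_CUBIC)
cv2.imwrite("pics/comp.png",np.vstack([np.hstack([crop("scene",265,155),crop("side",270,145)]),np.hstack([crop("scene",415,195),crop("side",295,300)])]))
E
```

```text
(no output)
```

View pics/comp.png

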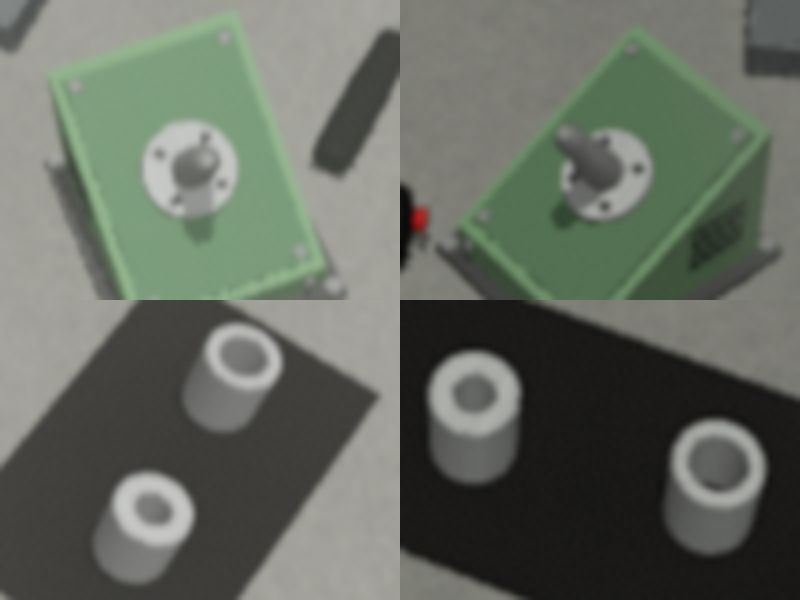

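Bores are visible: scene (475,209)/side (374,341) is the wide one, scene (453,247)/side (313,323) the narrow one. Flange is at scene (312,197)/side (322,188), tip at scene (316,193)/side (311,179). I'll triangulate those now.

```bash
cat > h.py <<'E'
import numpy as np,pickle
from scipy.spatial.transform import Rotation as R
from scipy.optimize import least_squares
def proj(s,P):
    c=(np.atleast_2d(P)-s["eye"])@R.from_euler("xyz",s["attitude"],degrees=True).as_matrix()
    q=np.c_[c[:,0],-c[:,1],-c[:,2]]@s["mtx"].T
    return q[:,:2]/q[:,2:]
def ray(s,uv):
    d=np.linalg.inv(s["mtx"])@[*uv,1]; return R.from_euler("xyz",s["attitude"],degrees=True).apply([d[0],-d[1],-d[2]])
def onz(s,uv,z):
    d=ray(s,uv); return s["eye"]+d*(z-s["eye"][2])/d[2]
def tri(S,a,b):
    return least_squares(lambda p:np.r_[proj(S["scene"],p)[0]-a,proj(S["side"],p)[0]-b],[500,0,50])
E
python3 - <<'E'
from h import *
np.set_printoptions(precision=1,suppress=True)
S=pickle.load(open("s0.pkl","rb"))
for n,a,b in [("flange",(312.1,196.6),(321.6,187.9)),("tip",(316.4,193.4),(311.4,178.9)),("big",(475.4,208.9),(374.1,340.9)),("small",(452.6,246.6),(313.1,322.9)),("dish",(199,180),(319,122)),("tray",(252.5,137.5),(382,140))]:
    f=tri(S,a,b); print(n,f.x,f.fun)
    z=53 if n in("big","small") else 24
    print(onz(S["scene"],a,z),onz(S["side"],b,z))
C=dict(scene=[(277.1,173.4),(324.6,157.6),(345.9,220.9)],side=[(328.4,151.6),(362.1,177.9),(284.6,201.6)])
for n in C:
  for c in C[n]: print(n,c,onz(S[n],c,101),onz(S[n],c,26))
E
```

```text
flange [580.4 -23.   69.7] [-0.1 -0.4 -0.3  0.3]
[556.8 -38.5  24. ] [586.9 -65.7  24. ]
tip [597.5  -0.  119.5] [ 0.1  0.3  0.2 -0.3]
[544.4 -34.3  24. ] [615.5 -89.   24. ]
big [426.7 296.1  51.8] [-0.1 -0.3 -0.2  0.2]
[428.2 296.5  53. ] [426.4 296.2  53. ]
small [536.9 284.1  52.5] [-0.1 -0.2 -0.2  0.1]
[537.6 284.4  53. ] [536.6 284.   53. ]
dish [ 640.4 -304.9   13.3] [-0.2 -0.7 -0.5  0.7]
[ 646.3 -295.7   24. ] [ 637.3 -295.2   24. ]
tray [ 468.7 -268.8   13.7] [-0.2 -0.6 -0.4  0.5]
[ 476.8 -260.6   24. ] [ 467.9 -259.2   24. ]
scene (277.1, 173.4) [ 583.3 -106.7  101. ] [ 541.8 -143.7   26. ]
scene (324.6, 157.6) [496.5 -38.6 101. ] [445.7 -68.3  26. ]
scene (345.9, 220.9) [614.8  77.  101. ] [576.6  59.5  26. ]
side (328.4, 151.6) [ 580.9 -107.2  101. ] [ 592.8 -186.8   26. ]
side (362.1, 177.9) [496.3 -41.7 101. ] [ 499.7 -114.7   26. ]
side (284.6, 201.6) [641.7  57.1 101. ] [659.7  -6.   26. ]
```

```bash
cat >> h.py <<'E'
def stand(p):
    x,y,a=p; c,s=np.cos(a),np.sin(a)
    L=np.array([[65,-55,101],[65,55,101],[-65,-55,26],[-65,55,26],[-4,0,63.5+6.93],[-34,0,63.5+58.9]],float)
    return np.c_[x+c*L[:,0]-s*L[:,1],y+s*L[:,0]+c*L[:,1],L[:,2]]
E
python3 - <<'E'
from h import *
np.set_printoptions(precision=2,suppress=True)
S=pickle.load(open("s0.pkl","rb"))
p0=stand((579,-23,np.radians(-128))); print(p0)
obs=[("scene",(277.1,173.4),(582,-107,101)),("scene",(324.6,157.6),(496,-40,101)),("scene",(345.9,220.9),(577,60,26)),
("side",(328.4,151.6),(582,-107,101)),("side",(362.1,177.9),(496,-40,101)),("side",(284.6,201.6),(660,-6,26)),("scene",(312.1,196.6),p0[4]),("side",(321.6,187.9),p0[4]),("scene",(316.4,193.4),p0[5]),("side",(311.4,178.9),p0[5])]
idx=[int(np.argmin(np.linalg.norm(p0-o[2],axis=1))) for o in obs]
res=lambda p:np.concatenate([proj(S[o[0]],stand(p)[i])[0]-o[1] for o,i in zip(obs,idx)])
f=least_squares(res,(579,-23,np.radians(-128)),x_scale=(1,1,.01),loss="soft_l1");print(f.x,np.degrees(f.x[2]),idx);print(res(f.x).reshape(-1,2));print(stand(f.x)[4:])
E
```

```text
[[ 495.64  -40.36  101.  ]
 [ 582.32 -108.08  101.  ]
 [ 575.68   62.08   26.  ]
 [ 662.36   -5.64   26.  ]
 [ 581.46  -19.85   70.43]
 [ 599.93    3.79  122.4 ]]
[578.2  -24.27  -2.24] -128.30718506889332 [1, 0, 2, 1, 0, 3, 4, 4, 5, 5]
[[-0.46 -1.22]
 [-0.64 -1.  ]
 [ 0.78 -0.17]
 [ 0.1  -0.66]
 [ 0.67  0.27]
 [-0.69 -0.57]
 [ 0.52 -0.15]
 [-0.57  0.7 ]
 [ 0.67  0.71]
 [-0.86 -0.52]]
[[580.68 -21.13  70.43]
 [599.28   2.41 122.4 ]]
```

>>> step_arm([
  [[300, 358, 3, 0, 0, 0.527], [300, 358, 3, 0, 0, 0.527], [300, 358, 3, 0, 0, 0.527], [300, 358, 3, 0, 0, 0.527], [300, 358, 3, 0, 0, 0.527], [300, 358, 3, 0, 0, 0.527], [300, 358, 3, 0, 0, 0.527], [300, 358, 3, 0, 0, 0.527], [300, 358, 3, 0, 0, 0.527], [300, 358, 3, 0, 0, 0.527], [300, 358, 3, 0, 0, 0.527], [300, 358, 3, 0, 0, 0.527]],
], fingers=-1, newtons=40)

```text
time: 1.1
tool_pos: [522.4, -195.2, 224.9]
tcp_rot: [-180.0, -0.1, 51.9]
ft_force: [0.6, 0.4, 0.1]
finger_gap: 85.2
grip_force: 0.0
```

>>> step_arm([
  [[10, 330, -5, 0, 0, 0], [10, 330, -5, 0, 0, 0], [10, 330, -5, 0, 0, 0], [10, 330, -5, 0, 0, 0], [10, 330, -5, 0, 0, 0], [10, 330, -5, 0, 0, 0], [10, 330, -5, 0, 0, 0], [-93, 496, -75, 0, 0, 0], [-93, 496, -75, 0, 0, 0], [-93, 496, -75, 0, 0, 0], [-93, 496, -75, 0, 0, 0], [-93, 496, -75, 0, 0, 0]],
])

```text
time: 2.1
tool_pos: [438.5, 270.4, 158.5]
tcp_rot: [-180.0, 0.0, 51.7]
ft_force: [0.8, 0.4, 0.5]
finger_gap: 85.6
grip_force: 0.0
```

>>> step_arm([
  [[0, 0, 0, 0, 0, 0], [0, 0, 0, 0, 0, 0]],
])

```text
time: 2.27
tool_pos: [437.8, 270.4, 157.9]
tcp_rot: [-179.9, 0.1, 51.9]
ft_force: [0.6, -0.3, 0.3]
finger_gap: 85.5
grip_force: 0.0
```

```bash
python3 - <<'E'
from bench import r, vision
import cv2,pickle,numpy as np
s=vision.snapshot("wrist");pickle.dump(s,open("w1.pkl","wb"));cv2.imwrite("pics/w1.png",s["img"]);print(s["mtx"],s["eye"],s["attitude"],r.sense()["tool_pos"],r.sense()["joint_pos"])
E
```

```text
[[309.70691629   0.         318.78915542]
 [  0.         309.70691629 196.78654035]
 [  0.           0.           1.        ]] [477.5260929  321.11242855 309.2203384 ] [-15.10070444   0.07856972 -38.11022769] [439.1054023  269.42874397 158.80314088] [ 2.58488094e+01 -3.41316711e+00  1.03111149e+02 -2.75586664e-02
  8.03783309e+01  6.40560324e+01]
```

View pics/w1.png

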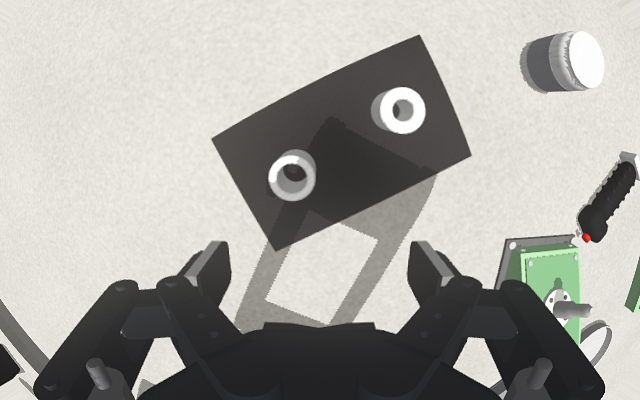

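Wrist view: wide sleeve's top face at about (293,174), narrow one's at (403,110), pin at (575,310).

```bash
cat >> h.py <<'E'
def fray(s,uv):
    m=s["mtx"]; d=np.array([uv[0]-m[0,2],uv[1]-m[1,2]]); t=np.hypot(*d)/m[0,0]; e=d/np.hypot(*d)
    return R.from_euler("xyz",s["attitude"],degrees=True).apply([e[0]*np.sin(t),-e[1]*np.sin(t),-np.cos(t)])
def fonz(s,uv,z):
    d=fray(s,uv); return s["eye"]+d*(z-s["eye"][2])/d[2]
E
python3 - <<'E'
from h import *
import cv2
s=pickle.load(open("w1.pkl","rb"))
hsv=cv2.cvtColor(s["img"],cv2.COLOR_BGR2GRAY)
for (u,v) in [(293,174),(403,110)]:
    w=hsv[v-32:v+32,u-35:u+35]; m=(w>215).astype(np.uint8)
    c=max(cv2.findContours(m,0,2)[0],key=cv2.contourArea); e=cv2.fitEllipse(cv2.convexHull(c)); p=(e[0][0]+u-35,e[0][1]+v-32)
    print(e,p,fonz(s,p,53))
E
```

```text
((24.959564208984375, 25.969297409057617), (19.072708129882812, 36.67823028564453), 46.973819732666016) (282.9595642089844, 167.96929740905762) [426.34571303 305.31922986  53.        ]
((34.17190170288086, 31.957956314086914), (44.26824188232422, 46.38718032836914), 154.63577270507812) (402.17190170288086, 109.95795631408691) [535.82950013 283.08337514  53.        ]
```

>>> step_arm([
  [[-11.5, 26, -40, 0, 0, 0], [-11.5, 26, -75, 0, 0, 0], [-11.5, 26, -100, 0, 0, 0], [-11.5, 26, -117, 0, 0, 0], [-11.5, 26, -117, 0, 0, 0], [-11.5, 26, -117, 0, 0, 0]],
])

```text
time: 2.82
tool_pos: [428.7, 293.8, 42.1]
tcp_rot: [-180.0, 0.1, 51.6]
ft_force: [-0.1, 1.1, 0.0]
finger_gap: 85.4
grip_force: 0.0
```

>>> step_arm([
  [[0, 0, 0, 0, 0, 0], [0, 0, 0, 0, 0, 0], [0, 0, 0, 0, 0, 0], [0, 0, 0, 0, 0, 0], [0, 0, 0, 0, 0, 0], [0, 0, 0, 0, 0, 0], [0, 0, 0, 0, 0, 0], [0, 0, 0, 0, 0, 0]],
], fingers=1, newtons=40)

```text
time: 3.48
tool_pos: [428.5, 295.5, 42.9]
tcp_rot: [180.0, -0.0, 51.7]
ft_force: [0.2, -1.1, -0.2]
finger_gap: -0.3
grip_force: 0.0
```

```bash
python3 - <<'E'
from bench import r, vision
import cv2,pickle,numpy as np
S={n:vision.snapshot(n) for n in ("scene","side","wrist")};pickle.dump(S,open("s2.pkl","wb"))
f=lambda n,u,v:cv2.resize(S[n]["img"][v:v+100,u:u+133],(400,300),interpolation=cv2.INTER_CUBIC)
cv2.imwrite("pics/c2.png",np.vstack([np.hstack([f("scene",400,170),f("side",300,290)]),cv2.resize(S["wrist"]["img"],(800,500))[200:]]))
print(r.sense()["tool_pos"],S["wrist"]["eye"])
E
```

```text
[427.8608674  295.22514656  42.05285412] [467.5530361  345.63832571 193.59781852]
```

View pics/c2.png

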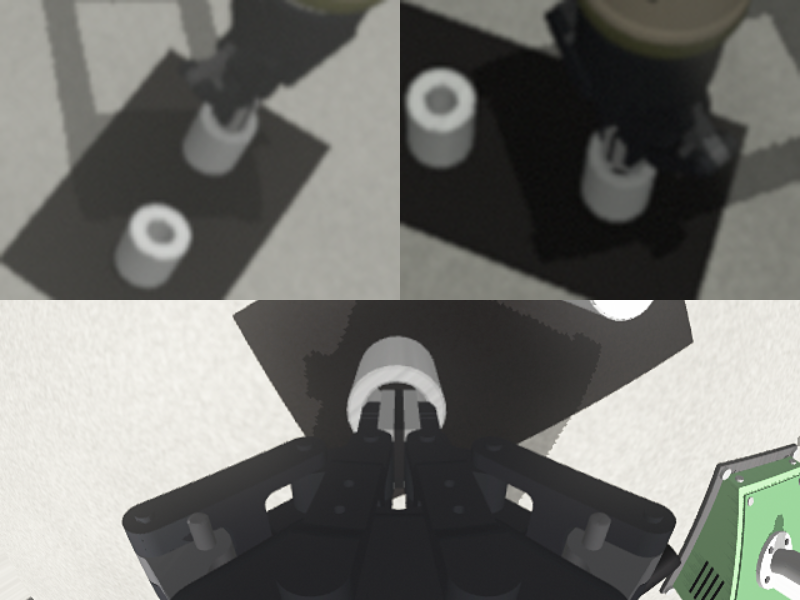

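Gap reads 0: the fingers have shut with nothing between them, seemingly at or over the sleeve's near rim. I'll overlay the predicted geometry to see where they really are.

```bash
cat >> h.py <<'E'
def fproj(s,P):
    c=(np.atleast_2d(P)-s["eye"])@R.from_euler("xyz",s["attitude"],degrees=True).as_matrix()
    x,y,z=c[:,0],-c[:,1],-c[:,2]; h=np.hypot(x,y); t=np.arctan2(h,z)*s["mtx"][0,0]/h
    return np.c_[s["mtx"][0,2]+x*t,s["mtx"][1,2]+y*t]
E
python3 - <<'E'
from h import *
import cv2
S=pickle.load(open("s2.pkl","rb"))
a=np.linspace(0,2*np.pi,60); ring=lambda x,y,z,r:np.c_[x+r*np.cos(a),y+r*np.sin(a),0*a+z]
pts=[(ring(426.7,296,53,20),(0,255,0)),(ring(426.7,296,3,20),(0,255,0)),(np.linspace([428,295,42],[428,295,20],20),(0,0,255)),(np.linspace([428,295,120],[428,295,42],30),(255,0,255))]
out=[]
for n,(u,v,w,h) in dict(scene=(430,170,100,75),side=(330,300,100,75),wrist=(250,240,140,105)).items():
    k=4;im=cv2.resize(S[n]["img"],None,fx=k,fy=k,interpolation=cv2.INTER_CUBIC)
    for P,c in pts:
        for q in (fproj if n=="wrist" else proj)(S[n],P): cv2.circle(im,tuple(int(round((t+.5)*k)) for t in q),1,c,-1)
    out.append(cv2.resize(im[v*k:(v+h)*k,u*k:(u+w)*k],(400,300)))
out.append(np.zeros_like(out[0]))
cv2.imwrite("pics/o2.png",np.vstack([np.hstack(out[:2]),np.hstack(out[2:])]))
E
```

```text
(no output)
```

View pics/o2.png

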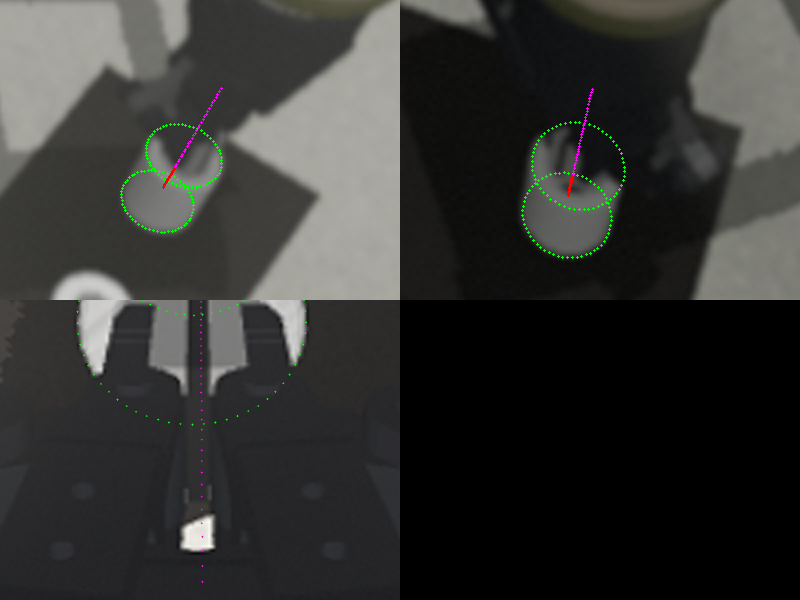

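```bash
python3 - <<'E'
from h import *
import cv2
S=pickle.load(open("s2.pkl","rb"))
for z in (10,20,30,40,50,60,70,80): print(z,fproj(S["wrist"],[428,295,z])[0].round(),proj(S["scene"],[428,295,z])[0].round(1),proj(S["side"],[428,295,z])[0].round(1))
k=8
im=cv2.resize(S["wrist"]["img"][205:270,275:365],None,fx=k,fy=k,interpolation=cv2.INTER_CUBIC)
cv2.imwrite("pics/w2z.png",cv2.convertScaleAbs(im,alpha=1.6))
E
```

```text
10 [320. 220.] [469.  218.3] [370.9 350.7]
20 [320. 226.] [470.3 216.1] [371.4 348.3]
30 [320. 232.] [471.6 213.9] [372.  345.9]
40 [320. 239.] [473.  211.6] [372.5 343.4]
50 [320. 246.] [474.3 209.2] [373.1 340.8]
60 [320. 255.] [475.7 206.8] [373.7 338.3]
70 [320. 264.] [477.2 204.4] [374.3 335.6]
80 [320. 275.] [478.6 201.9] [374.9 333. ]
```

View pics/w2z.png

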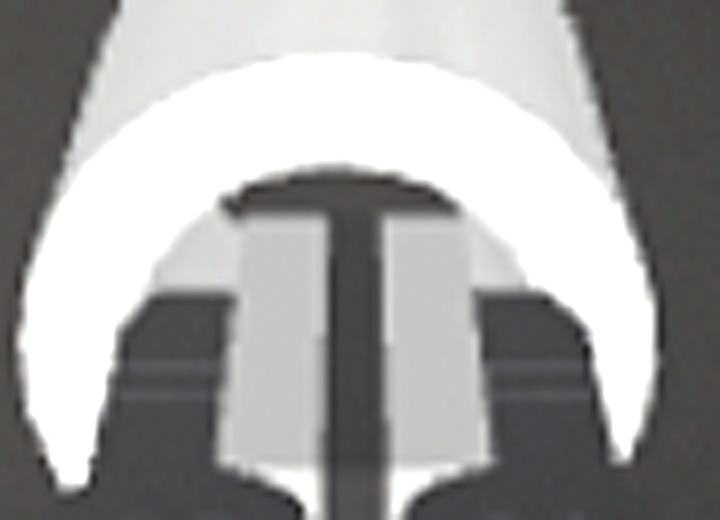

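The view shows the shut fingertips inside the wide sleeve's outline (wrist tips at about (320,231), rim around them), with no force on the pads. So the fingers passed the wall without gripping it. I'll lift straight up gently and watch the force.

>>> step_arm([
  [[0, 0, 4, 0, 0, 0], [0, 0, 8, 0, 0, 0], [0, 0, 12, 0, 0, 0]],
])

```text
time: 3.88
tool_pos: [428.2, 295.3, 54.7]
tcp_rot: [-180.0, 0.0, 51.7]
ft_force: [0.2, -0.6, 0.0]
finger_gap: -0.3
grip_force: 0.0
```

```bash
python3 - <<'E'
from bench import r, vision
import cv2,pickle,numpy as np
s=r.sense();print(s["tool_pos"],s["ft_force"],s["grip_force"],s["finger_gap"])
from h import *
old=pickle.load(open("s2.pkl","rb"))
S={n:vision.snapshot(n) for n in ("scene","side","wrist")};pickle.dump(S,open("s3.pkl","wb"))
s0=pickle.load(open("s0.pkl","rb"))
f=lambda n,u,v,S:cv2.resize(S[n]["img"][v:v+75,u:u+100],(400,300),interpolation=cv2.INTER_CUBIC)
cv2.imwrite("pics/c3.png",np.vstack([np.hstack([f("scene",430,170,S),f("side",330,300,S)]),np.hstack([cv2.resize(S["wrist"]["img"][205:280,270:370],(400,300)),f("side",330,300,old)])]))
E
```

```text
[428.15881249 295.34763357  54.68816738] [ 0.24182892 -0.61551351  0.01812953] 0.0 -0.2600609996710681
```

View pics/c3.png

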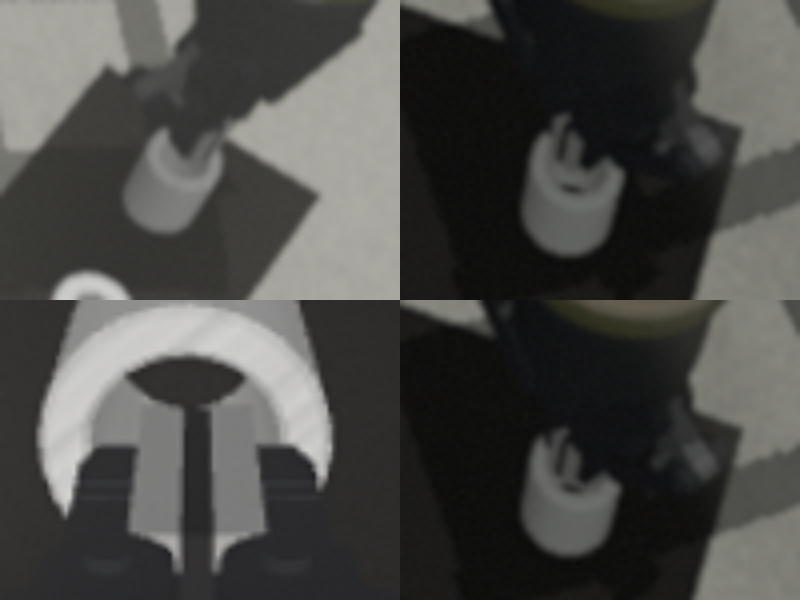

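The sleeve stayed put while the fingers rose out of it, with no contact force. I'll lift clear, reopen, and close again slowly while watching the grip.

>>> step_arm([
  [[0, 0, 35, 0, 0, 0], [0, 0, 60, 0, 0, 0], [0, 0, 60, 0, 0, 0]],
])

```text
time: 4.28
tool_pos: [431.4, 297.1, 120.2]
tcp_rot: [179.8, -0.4, 51.7]
ft_force: [0.7, 0.5, 0.7]
finger_gap: -0.1
grip_force: 0.0
```

>>> step_arm([
  [[0, 0, 0, 0, 0, 0], [0, 0, 0, 0, 0, 0], [0, 0, 0, 0, 0, 0], [0, 0, 0, 0, 0, 0], [0, 0, 0, 0, 0, 0], [0, 0, 0, 0, 0, 0], [0, 0, 0, 0, 0, 0]],
], fingers=-1)

```text
time: 4.87
tool_pos: [428.0, 295.2, 113.9]
tcp_rot: [-180.0, 0.0, 51.7]
ft_force: [-0.3, -0.3, -0.7]
finger_gap: 83.4
grip_force: 0.0
```

>>> step_arm([
  [[-1.5, 0.5, -30, 0, 0, 0], [-1.5, 0.5, -60, 0, 0, 0], [-1.5, 0.5, -73, 0, 0, 0], [-1.5, 0.5, -73, 0, 0, 0]],
])

```text
time: 5.2
tool_pos: [423.7, 294.2, 37.2]
tcp_rot: [-179.8, 0.4, 51.7]
ft_force: [-0.7, -0.3, -0.7]
finger_gap: 85.4
grip_force: 0.0
```

>>> step_arm([
  [[0, 0, 0, 0, 0, 0], [0, 0, 0, 0, 0, 0], [0, 0, 0, 0, 0, 0], [0, 0, 0, 0, 0, 0], [0, 0, 0, 0, 0, 0]],
], fingers=0, newtons=25)

```text
time: 5.62
tool_pos: [427.6, 296.3, 42.6]
tcp_rot: [180.0, -0.1, 51.7]
ft_force: [0.3, 0.1, 0.2]
finger_gap: 42.6
grip_force: 0.0
```

>>> step_arm([
  [[0, 0, 0, 0, 0, 0], [0, 0, 0, 0, 0, 0]],
], fingers=0.1, newtons=25)

```text
time: 5.78
tool_pos: [427.5, 296.3, 42.4]
tcp_rot: [180.0, -0.1, 51.7]
ft_force: [-1.1, -0.0, 5.7]
finger_gap: 38.5
grip_force: 2.7
```

>>> step_arm([
  [[0, 0, 0, 0, 0, 0], [0, 0, 0, 0, 0, 0], [0, 0, 0, 0, 0, 0]],
], fingers=0.2, newtons=40)

```text
time: 6.03
tool_pos: [427.9, 296.5, 43.1]
tcp_rot: [179.9, -0.1, 51.7]
ft_force: [-2.3, -0.7, 10.2]
finger_gap: 34.4
grip_force: 5.4
```

```bash
python3 - <<'E'
from bench import r, vision
import cv2,pickle,numpy as np
from h import *
s=r.sense();print(s["tool_pos"],s["ft_force"],s["grip_force"],s["finger_gap"])
S={n:vision.snapshot(n) for n in ("scene","side","wrist")};pickle.dump(S,open("s4.pkl","wb"))
f=lambda n,u,v,S:cv2.resize(S[n]["img"][v:v+75,u:u+100],(400,300),interpolation=cv2.INTER_CUBIC)
cv2.imwrite("pics/c4.png",np.vstack([np.hstack([f("scene",430,170,S),f("side",330,300,S)]),np.hstack([cv2.resize(S["wrist"]["img"][190:280,260:380],(400,300))]*2)]))
E
```

```text
[427.86965795 296.5113566   43.07990865] [-2.28626533 -0.69155789 10.2349799 ] 5.4069137283659074 34.4030331243703
```

View pics/c4.png

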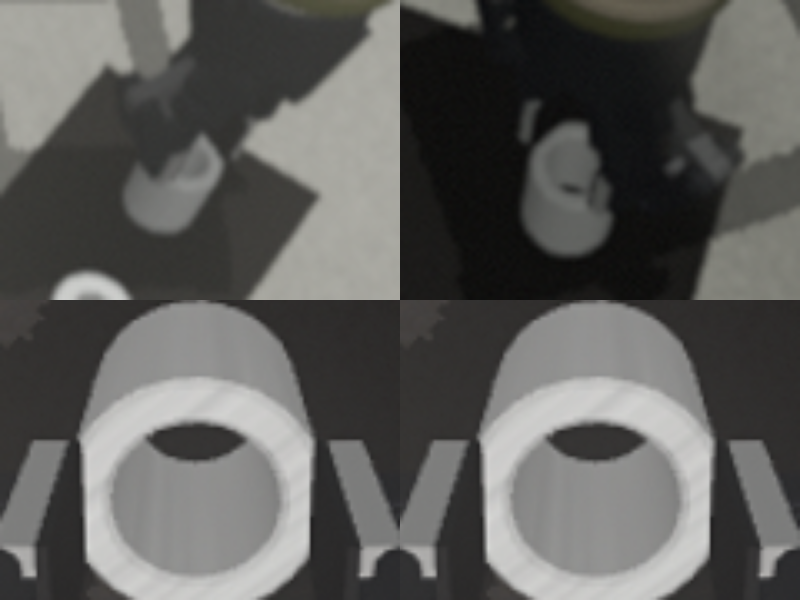

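The pads now bear on the sleeve (gap 34 mm, 5 N), with the wide sleeve centred between them at about (195,480) in the wrist crop. The contact seems soft, so I'll lift gently with this position-limited grip.

>>> step_arm([
  [[0, 0, 2, 0, 0, 0], [0, 0, 5, 0, 0, 0], [0, 0, 9, 0, 0, 0], [0, 0, 14, 0, 0, 0], [0, 0, 20, 0, 0, 0], [0, 0, 20, 0, 0, 0]],
])

```text
time: 6.68
tool_pos: [427.6, 296.3, 63.0]
tcp_rot: [180.0, -0.1, 51.7]
ft_force: [-0.1, 0.5, -0.4]
finger_gap: 34.0
grip_force: 0.0
```

```bash
cat > look.py <<'E'
import sys,cv2,pickle,numpy as np
from bench import r,vision
from h import *
# usage: look.py out name,u,v,w,h[,key] ...  -> tiles of 400x300
def tile(a):
    n,u,v,w,h=a.split(","); s=C.setdefault(n,None) or vision.snapshot(n); C[n]=s; u,v,w,h=map(int,(u,v,w,h))
    return cv2.resize(s["img"][v:v+h,u:u+w],(400,300),interpolation=cv2.INTER_CUBIC)
C={}; t=[tile(a) for a in sys.argv[2:]]
if len(t)%2: t.append(np.zeros_like(t[0]))
cv2.imwrite(f"pics/{sys.argv[1]}.png",np.vstack([np.hstack(t[i:i+2]) for i in range(0,len(t),2)]))
pickle.dump(C,open(sys.argv[1]+".pkl","wb"))
s=r.sense();np.set_printoptions(precision=1,suppress=True)
print(s["time"],s["tool_pos"],s["tcp_rot"],s["ft_force"],s["grip_force"],s["finger_gap"],s["joint_pos"])
E
python3 look.py c5 scene,430,155,120,90 side,320,270,120,90
python3 - <<'E'
import pickle,cv2,numpy as np
C=pickle.load(open("c5.pkl","rb"));S=pickle.load(open("s4.pkl","rb"))
# crude test: did the sleeve move? image difference at its lower front
for n,p in (("side",(372,362)),("scene",(468,226))):
    u,v=p; print(n,S[n]["img"][v-6:v+7:2,u].mean(1),C[n]["img"][v-6:v+7:2,u].mean(1))
E
```

```text
6.7833 [427.1 296.   61.9] [180.   -0.1  51.7] [-0.3  0.   0.2] 0.0 34.079421853182204 [ 29.1   3.1 107.4   0.   69.5  67.4]
side [97.66666667 97.33333333 98.         94.         36.33333333 13.33333333
 14.33333333] [97.66666667 97.66666667 97.         94.33333333 36.66666667 12.33333333
 14.66666667]
scene [118.         120.         121.         116.66666667  69.33333333
  51.66666667  50.33333333] [119.         119.         120.33333333 117.          69.
  50.66666667  52.        ]
```

The sleeve did not move, so the fingertips must actually reach some 10 mm behind the TCP. The 10 N upward force was them landing on the rim, and when shut they dropped into the bore. I'll reopen, go about 25 mm lower while watching the force, and close gradually.

>>> step_arm([
  [[0, 0, 20, 0, 0, 0], [0, 0, 20, 0, 0, 0], [0, 0, 20, 0, 0, 0], [0, 0, 20, 0, 0, 0], [0, 0, 20, 0, 0, 0], [0, 0, 0, 0, 0, 0], [0, 0, -20, 0, 0, 0], [0, 0, -32, 0, 0, 0], [0, 0, -32, 0, 0, 0], [0, 0, -32, 0, 0, 0]],
], fingers=-1)

```text
time: 7.62
tool_pos: [425.7, 295.2, 28.2]
tcp_rot: [-179.9, 0.2, 51.7]
ft_force: [0.4, -0.2, -0.1]
finger_gap: 85.4
grip_force: 0.0
```

>>> step_arm([
  [[0, 0, -4, 0, 0, 0], [0, 0, -8, 0, 0, 0], [0, 0, -11, 0, 0, 0], [0, 0, -11, 0, 0, 0]],
])

```text
time: 7.95
tool_pos: [426.7, 295.8, 18.2]
tcp_rot: [-180.0, 0.0, 51.7]
ft_force: [0.8, 0.1, 0.3]
finger_gap: 85.4
grip_force: 0.0
```

>>> step_arm([
  [[0, 0, 0, 0, 0, 0], [0, 0, 0, 0, 0, 0], [0, 0, 0, 0, 0, 0], [0, 0, 0, 0, 0, 0], [0, 0, 0, 0, 0, 0], [0, 0, 0, 0, 0, 0]],
], fingers=0.2, newtons=25)

```text
time: 8.45
tool_pos: [427.1, 296.0, 18.8]
tcp_rot: [180.0, -0.0, 51.7]
ft_force: [-1.5, -0.2, 4.0]
finger_gap: 39.0
grip_force: 25.6
```

Confirmed: the gap stopped at 39 mm with 25 N. Firming up the grip and lifting.

>>> step_arm([
  [[0, 0, 0, 0, 0, 0], [0, 0, 0, 0, 0, 0], [0, 0, 0, 0, 0, 0]],
], fingers=1, newtons=50)

```text
time: 8.7
tool_pos: [427.2, 296.1, 19.0]
tcp_rot: [180.0, -0.0, 51.7]
ft_force: [-1.9, -1.2, 5.0]
finger_gap: 38.7
grip_force: 49.9
```

>>> step_arm([
  [[0, 0, 8, 0, 0, 0], [0, 0, 25, 0, 0, 0], [0, 0, 60, 0, 0, 0], [0, 0, 100, 0, 0, 0], [0, 0, 140, 0, 0, 0], [0, 0, 180, 0, 0, 0], [0, 0, 201, 0, 0, 0], [0, 0, 201, 0, 0, 0]],
])

```text
time: 9.37
tool_pos: [429.5, 297.4, 226.8]
tcp_rot: [179.8, -0.6, 51.7]
ft_force: [0.1, 0.1, -0.3]
finger_gap: 38.3
grip_force: 50.5
```

>>> step_arm([
  [[203, -254, -11, -0.411, 0.3246, 0], [203, -254, -11, -0.411, 0.3246, 0], [203, -254, -11, -0.411, 0.3246, 0], [203, -254, -11, -0.411, 0.3246, 0], [203, -254, -11, -0.411, 0.3246, 0], [203, -254, -11, -0.411, 0.3246, 0], [203, -254, -11, -0.411, 0.3246, 0], [203, -254, -11, -0.411, 0.3246, 0], [203, -254, -11, -0.411, 0.3246, 0], [203, -254, -11, -0.411, 0.3246, 0], [203, -254, -11, -0.411, 0.3246, 0], [203, -254, -11, -0.411, 0.3246, 0]],
])

```text
time: 10.37
tool_pos: [629.1, 42.8, 207.9]
tcp_rot: [-179.9, 30.0, 51.8]
ft_force: [0.2, -0.2, -0.8]
finger_gap: 38.5
grip_force: 50.6
```

>>> step_arm([
  [[0, 0, 0, 0, 0, 0], [0, 0, 0, 0, 0, 0], [0, 0, 0, 0, 0, 0]],
])

```text
time: 10.62
tool_pos: [629.6, 42.8, 208.7]
tcp_rot: [180.0, 30.0, 51.7]
ft_force: [0.2, -0.7, -1.9]
finger_gap: 38.3
grip_force: 50.6
```

```bash
python3 - <<'E'
from bench import r
import numpy as np
from scipy.spatial.transform import Rotation as R
np.set_printoptions(precision=2,suppress=True)
s=r.sense();print(s["tool_pos"],s["joint_pos"],s["grip_force"]);Rm=R.from_euler("xyz",s["tcp_rot"],degrees=True)
a=np.array([.310,.392,.866]);F=np.array([580.7,-21.1,70.4]);z=Rm.apply([0,0,1]);print("tool -z",-z)
t=np.array([[a[0],-.620*-1*0,0]]) 
G=F+a*100.8;print("pre",G,"shift",G-s["tool_pos"]);print("fixrot",np.cross(-z,a))
E
```

```text
[629.56  42.81 208.74] [ 10.46  35.96  56.4  -20.54 109.83  45.5 ] 50.635312562808394
tool -z [0.31 0.39 0.87]
pre [611.95  18.41 157.69] shift [-17.61 -24.4  -51.04]
fixrot [ 0.  0. -0.]
```

>>> step_arm([
  [[-11, -15, -32, 0, 0, 0], [-22.3, -30.3, -64, 0, 0, 0], [-22.3, -30.3, -64, 0, 0, 0], [-22.3, -30.3, -64, 0, 0, 0]],
])

```text
time: 10.95
tool_pos: [604.5, 11.0, 141.6]
tcp_rot: [-179.7, 30.3, 51.8]
ft_force: [1.3, -0.1, -0.7]
finger_gap: 38.7
grip_force: 50.7
```

>>> step_arm([
  [[-1, -1.2, -2.6, 0, 0, 0], [-2, -2.4, -5.2, 0, 0, 0], [-3.1, -3.9, -8.7, 0, 0, 0], [-4.2, -5.2, -11.7, 0, 0, 0], [-5.3, -6.7, -14.7, 0, 0, 0], [-6.2, -7.8, -17.3, 0, 0, 0], [-6.2, -7.8, -17.3, 0, 0, 0]],
])

```text
time: 11.53
tool_pos: [600.9, 3.5, 126.4]
tcp_rot: [-180.0, 30.0, 51.7]
ft_force: [0.2, -0.2, -1.6]
finger_gap: 38.3
grip_force: 50.7
```

>>> step_arm([
  [[-0.9, -1.2, -2.6, 0, 0, 0], [-1.9, -2.4, -5.2, 0, 0, 0], [-2.8, -3.5, -7.8, 0, 0, 0], [-3.7, -4.7, -10.4, 0, 0, 0], [-4.7, -5.9, -13, 0, 0, 0], [-5.6, -7.1, -15.6, 0, 0, 0], [-5.6, -7.1, -15.6, 0, 0, 0], [-5.6, -7.1, -15.6, 0, 0, 0]],
])

```text
time: 12.2
tool_pos: [595.5, -3.5, 111.2]
tcp_rot: [-180.0, 30.0, 51.7]
ft_force: [-0.1, -0.0, -1.7]
finger_gap: 38.2
grip_force: 50.7
```

```bash
cat > st.py <<'E'
from bench import r
import numpy as np
from scipy.spatial.transform import Rotation as R
np.set_printoptions(precision=2,suppress=True)
s=r.sense();Rm=R.from_euler("xyz",s["tcp_rot"],degrees=True)
a=np.array([.310,.392,.866]);F=np.array([580.7,-21.1,70.4]);d=s["tool_pos"]-F
print("t",s["time"],"s",d@a-15.8,"off",d-a*(d@a),"tool-frame force",Rm.inv().apply(s["ft_force"]),"torque",Rm.inv().apply(s["wrist_torque"]),"gap",s["finger_gap"],s["grip_force"],"tool x",Rm.apply([1,0,0]),"y",Rm.apply([0,1,0]))
E
python3 st.py
```

```text
t 12.2 s 31.060906253081622 off [ 0.23 -0.74  0.27] tool-frame force [ 0.79 -0.09  1.55] torque [-0.02  0.36  0.01] gap 38.226589239355256 50.679355300962925 tool x [ 0.54  0.68 -0.5 ] y [ 0.78 -0.62 -0.  ]
```

>>> step_arm([
  [[-0.3, -0.4, -0.9, 0, 0, 0], [-0.6, -0.8, -1.7, 0, 0, 0], [-0.9, -1.2, -2.6, 0, 0, 0], [-1.2, -1.6, -3.5, 0, 0, 0], [-1.2, -1.6, -3.5, 0, 0, 0]],
])

```text
time: 12.62
tool_pos: [594.3, -5.0, 107.7]
tcp_rot: [180.0, 30.0, 51.7]
ft_force: [0.3, 0.4, -1.8]
finger_gap: 38.2
grip_force: 50.7
```

```bash
python3 st.py
```

```text
t 12.6167 s 27.05600381777391 off [ 0.33 -0.75  0.23] tool-frame force [ 1.34 -0.06  1.31] torque [ 0.01  0.34 -0.  ] gap 38.19515564898865 50.679206158965826 tool x [ 0.54  0.68 -0.5 ] y [ 0.78 -0.62  0.  ]
```

>>> step_arm([
  [[-0.3, -0.4, -0.9, 0, 0, 0], [-0.6, -0.8, -1.7, 0, 0, 0], [-0.9, -1.2, -2.6, 0, 0, 0], [-1.2, -1.6, -3.5, 0, 0, 0], [-1.2, -1.6, -3.5, 0, 0, 0]],
])

```text
time: 13.03
tool_pos: [593.1, -6.7, 104.2]
tcp_rot: [-180.0, 30.0, 51.7]
ft_force: [-0.7, -0.2, -0.6]
finger_gap: 38.5
grip_force: 50.7
```

```bash
python3 st.py
```

```text
t 13.0333 s 22.94226841662333 off [ 0.35 -0.75  0.23] tool-frame force [-0.16 -0.4   0.83] torque [ 0.03  0.32 -0.05] gap 38.54397985174845 50.67943121306598 tool x [ 0.54  0.68 -0.5 ] y [ 0.78 -0.62 -0.  ]
```

>>> step_arm([
  [[-0.6, -0.8, -1.7, 0, 0, 0], [-1.2, -1.6, -3.5, 0, 0, 0], [-1.9, -2.4, -5.2, 0, 0, 0], [-2.5, -3.1, -6.9, 0, 0, 0], [-3.1, -3.9, -8.7, 0, 0, 0], [-3.7, -4.7, -10.4, 0, 0, 0], [-4.3, -5.5, -12.1, 0, 0, 0], [-5, -6.3, -13.9, 0, 0, 0], [-5.6, -7.1, -15.6, 0, 0, 0], [-5.6, -7.1, -15.6, 0, 0, 0]],
])

```text
time: 13.87
tool_pos: [587.3, -13.9, 88.4]
tcp_rot: [-180.0, 30.0, 51.7]
ft_force: [-0.1, -0.5, -1.9]
finger_gap: 38.5
grip_force: 50.7
```

```bash
python3 st.py
```

```text
t 13.8667 s 4.679163540818546 off [ 0.28 -0.8   0.27] tool-frame force [0.56 0.18 1.89] torque [-0.01  0.33  0.  ] gap 38.52209462532009 50.679134046658874 tool x [ 0.54  0.68 -0.5 ] y [ 0.78 -0.62 -0.  ]
```

>>> step_arm([
  [[-0.3, -0.4, -0.9, 0, 0, 0], [-0.6, -0.8, -1.7, 0, 0, 0], [-0.9, -1.2, -2.6, 0, 0, 0], [-1.1, -1.4, -3, 0, 0, 0], [-1.1, -1.4, -3, 0, 0, 0]],
])

```text
time: 14.28
tool_pos: [586.5, -15.1, 85.8]
tcp_rot: [180.0, 30.0, 51.7]
ft_force: [-0.4, -0.1, -1.9]
finger_gap: 38.5
grip_force: 50.7
```

>>> step_arm([
  [[-0.2, -0.2, -0.4, 0, 0, 0], [-0.3, -0.4, -0.9, 0, 0, 0], [-0.3, -0.4, -0.9, 0, 0, 0]],
])

```text
time: 14.53
tool_pos: [586.2, -15.5, 84.9]
tcp_rot: [180.0, 30.0, 51.7]
ft_force: [0.4, 0.2, -0.7]
finger_gap: 38.3
grip_force: 50.7
```

```bash
python3 st.py
```

```text
t 14.5333 s 0.6692982182855758 off [ 0.44 -0.86  0.24] tool-frame force [0.64 0.16 0.38] torque [0.04 0.32 0.03] gap 38.307886033394 50.67943515256047 tool x [ 0.54  0.68 -0.5 ] y [ 0.78 -0.62  0.  ]
```

>>> step_arm([
  [[-0.2, -0.2, -0.4, 0, 0, 0], [-0.3, -0.4, -0.9, 0, 0, 0], [-0.3, -0.4, -0.9, 0, 0, 0]],
])

```text
time: 14.78
tool_pos: [586.1, -15.7, 84.3]
tcp_rot: [180.0, 30.0, 51.7]
ft_force: [-0.2, 0.6, 0.7]
finger_gap: 38.4
grip_force: 50.9
```

>>> step_arm([
  [[-0.2, -0.2, -0.4, 0, 0, 0], [-0.3, -0.4, -0.9, 0, 0, 0], [-0.3, -0.4, -0.9, 0, 0, 0]],
])

```text
time: 15.03
tool_pos: [586.1, -15.8, 84.3]
tcp_rot: [179.9, 29.9, 51.6]
ft_force: [-0.7, 4.5, 6.4]
finger_gap: 38.2
grip_force: 51.5
```

```bash
python3 st.py
```

```text
t 15.0333 s 0.006666183064272246 off [ 0.54 -0.86  0.2 ] tool-frame force [-0.54 -3.36 -7.1 ] torque [ 0.6   0.02 -0.02] gap 38.18650671746525 51.4617489092052 tool x [ 0.54  0.68 -0.5 ] y [ 0.78 -0.62  0.  ]
```

The wide sleeve passed the step and seated on the flange (s≈0, about 9 N), so it goes in the tray. Withdrawing along the axis.

>>> step_arm([
  [[3, 3.9, 8.7, 0, 0, 0], [9.3, 11.8, 26, 0, 0, 0], [18, 22.7, 50, 0, 0, 0], [26.4, 33.3, 73.6, 0, 0, 0], [26.4, 33.3, 80, 0, 0, 0], [14, 16, 115, 0, 0, 0], [14, 16, 147, 0, 0, 0], [-114, -245, 147, 0.411, -0.3246, 0], [-114, -245, 147, 0.411, -0.3246, 0], [-114, -245, 147, 0.411, -0.3246, 0], [-114, -245, 147, 0.411, -0.3246, 0], [-114, -245, 147, 0.411, -0.3246, 0]],
])

```text
time: 16.03
tool_pos: [510.5, -181.8, 231.0]
tcp_rot: [179.7, -0.3, 51.6]
ft_force: [-0.2, 0.1, -1.3]
finger_gap: 38.2
grip_force: 50.7
```

```bash
python3 - <<'E'
import pickle,cv2
from h import *
S=pickle.load(open("s0.pkl","rb"))
# tray by outline: rim corners at z=26 (or foot); segment dish/tray edges
np.set_printoptions(precision=1,suppress=True)
a=np.linspace(0,2*np.pi,90)
def score(n,P):
    g=cv2.cvtColor(S[n]["img"],cv2.COLOR_BGR2GRAY).astype(np.float32); G=cv2.GaussianBlur(np.hypot(cv2.Sobel(g,5,1,0),cv2.Sobel(g,5,0,1)),(0,0),1.5)
    q=proj(S[n],P); return cv2.remap(G,q[:,:1].astype(np.float32),q[:,1:].astype(np.float32),1).mean()
t=np.linspace(-1,1,40)
def rect(x,y,w):
    L=np.r_[np.c_[62.5*t,0*t-77.5],np.c_[62.5*t,0*t+77.5],np.c_[0*t-62.5,77.5*t],np.c_[0*t+62.5,77.5*t]]
    c,s=np.cos(w),np.sin(w); return np.c_[x+c*L[:,0]-s*L[:,1],y+s*L[:,0]+c*L[:,1],0*L[:,0]+26]
f=lambda x,y,w:sum(score(n,rect(x,y,w)) for n in S)
print(max((f(x,y,w),x,y,np.degrees(w)) for x in range(456,490,4) for y in range(-280,-246,4) for w in np.radians(range(-30,90,5))))
c=lambda x,y:sum(score(n,np.c_[x+72*np.cos(a),y+72*np.sin(a),0*a+24]) for n in S)
print(max((c(x,y),x,y) for x in range(620,664,3) for y in range(-320,-276,3)))
E
python3 st.py
```

```text
(np.float32(191.99149), 472, -264, np.float64(5.0))
(np.float32(154.33093), 641, -302)
t 16.0333 s 38.544159152761736 off [ -87.   -181.98  113.53] tool-frame force [-0.01 -0.25  1.31] torque [-0.02 -0.05  0.06] gap 38.208558985416644 50.70350688882172 tool x [0.62 0.78 0.01] y [ 0.78 -0.62  0.  ]
```

>>> step_arm([
  [[-38, -80, -10, 0, 0, 0], [-38, -80, -40, 0, 0, 0], [-38, -80, -80, 0, 0, 0], [-38, -80, -120, 0, 0, 0], [-38, -80, -160, 0, 0, 0], [-38, -80, -190, 0, 0, 0], [-38, -80, -200, 0, 0, 0], [-38, -80, -200, 0, 0, 0]],
])

```text
time: 16.7
tool_pos: [470.4, -257.5, 26.1]
tcp_rot: [-179.5, 0.0, 51.7]
ft_force: [0.3, -0.2, -0.3]
finger_gap: 38.5
grip_force: 50.7
```

>>> step_arm([
  [[0, 0, 0, 0, 0, 0], [0, 0, 0, 0, 0, 0]],
])

```text
time: 16.87
tool_pos: [475.9, -260.8, 33.2]
tcp_rot: [179.8, -0.0, 51.7]
ft_force: [0.3, 0.1, -0.2]
finger_gap: 38.5
grip_force: 50.7
```

>>> step_arm([
  [[0, 0, -4, 0, 0, 0], [0, 0, -7, 0, 0, 0], [0, 0, -9, 0, 0, 0], [0, 0, -10, 0, 0, 0], [0, 0, -10, 0, 0, 0]],
])

```text
time: 17.28
tool_pos: [473.9, -259.4, 20.2]
tcp_rot: [-180.0, 0.0, 51.7]
ft_force: [0.9, 0.9, -1.0]
finger_gap: 38.4
grip_force: 50.7
```

>>> step_arm([
  [[0, 0, -0.5, 0, 0, 0], [0, 0, -1, 0, 0, 0], [0, 0, -1.5, 0, 0, 0], [0, 0, -2, 0, 0, 0], [0, 0, -2, 0, 0, 0]],
])

```text
time: 17.7
tool_pos: [474.1, -259.5, 19.9]
tcp_rot: [-180.0, 0.0, 51.7]
ft_force: [-8.3, 4.4, 16.4]
finger_gap: 37.9
grip_force: 52.5
```

>>> step_arm([
  [[0, 0, 1.3, 0, 0, 0], [0, 0, 1.3, 0, 0, 0]],
])

```text
time: 17.87
tool_pos: [474.3, -259.8, 20.0]
tcp_rot: [179.9, -0.0, 51.7]
ft_force: [-0.5, 0.1, -2.2]
finger_gap: 38.5
grip_force: 50.8
```

>>> step_arm([
  [[0, 0, 0, 0, 0, 0], [0, 0, 0, 0, 0, 0], [0, 0, 0, 0, 0, 0], [0, 0, 0, 0, 0, 0]],
], fingers=-0.4)

```text
time: 18.2
tool_pos: [473.9, -259.5, 19.4]
tcp_rot: [-180.0, 0.0, 51.7]
ft_force: [-0.2, -0.9, 0.0]
finger_gap: 59.6
grip_force: 0.0
```

>>> step_arm([
  [[0, 0, 10, 0, 0, 0], [0, 0, 40, 0, 0, 0], [0, 0, 80, 0, 0, 0], [0, 0, 120, 0, 0, 0], [0, 0, 160, 0, 0, 0], [0, 0, 200, 0, 0, 0], [50, 200, 205, 0, 0, 0], [50, 200, 205, 0, 0, 0], [50, 200, 205, 0, 0, 0], [50, 200, 205, 0, 0, 0], [50, 200, 205, 0, 0, 0]],
], fingers=-1)

```text
time: 19.12
tool_pos: [524.1, -57.5, 225.8]
tcp_rot: [179.9, -0.0, 51.6]
ft_force: [1.6, -0.4, 0.3]
finger_gap: 85.6
grip_force: 0.0
```

```bash
python3 - <<'E'
import pickle,cv2
from h import *
from bench import vision,r
S={n:vision.snapshot(n) for n in ("scene","side")};S0=pickle.load(open("s0.pkl","rb"));pickle.dump(S,open("s5.pkl","wb"))
np.set_printoptions(precision=1,suppress=True)
print(r.sense()["tool_pos"])
p={}
for n in S:
    d=cv2.absdiff(S[n]["img"],S0[n]["img"]).max(2); q=proj(S[n],[474,-260,29])[0]; m=np.zeros_like(d); u,v=q.astype(int); m[v-28:v+28,u-28:u+28]=(d[v-28:v+28,u-28:u+28]>25)*255
    b=[c for c in cv2.findContours(m,0,2)[0] if cv2.contourArea(c)>40]
    print(n,q,[(cv2.boundingRect(c),cv2.contourArea(c)) for c in b])
    a=np.linspace(0,2*np.pi,60);ring=lambda z:np.c_[474+20*np.cos(a),-260+20*np.sin(a),0*a+z]
    P=proj(S[n],np.r_[ring(4),ring(54)]);print("expected box",cv2.boundingRect(P.astype(np.float32)))
E
```

```text
[524.9 -54.2 225.7]
scene [253.  135.5] [((244, 123, 17, 13), 146.0), ((265, 107, 15, 15), 75.5)]
expected box (243, 122, 20, 27)
side [379.9 138. ] [((365, 109, 26, 28), 344.5)]
expected box (370, 125, 20, 26)
```

Scene check: the sleeve's top face in the tray is where an upright one should be (box 244,123 against the expected 243,122). Now the second sleeve.

>>> step_arm([
  [[12, 200, 0, 0, 0, 0], [12, 200, 0, 0, 0, 0], [12, 200, 0, 0, 0, 0], [12, 200, 0, 0, 0, 0], [12, 200, 0, 0, 0, 0], [12, 343, -90, 0, 0, 0], [12, 343, -90, 0, 0, 0], [12, 343, -90, 0, 0, 0], [12, 343, -90, 0, 0, 0], [12, 343, -90, 0, 0, 0], [12, 343, -90, 0, 0, 0], [12, 343, -90, 0, 0, 0]],
], fingers=-1)

```text
time: 20.22
tool_pos: [536.2, 283.0, 135.0]
tcp_rot: [180.0, 0.0, 51.7]
ft_force: [0.1, 0.6, -0.1]
finger_gap: 85.4
grip_force: 0.0
```

>>> step_arm([
  [[0, 0, 0, 0, 0, 0], [0, 0, 0, 0, 0, 0]],
])

```text
time: 20.38
tool_pos: [537.3, 282.4, 136.4]
tcp_rot: [179.9, -0.1, 51.6]
ft_force: [-0.4, 0.7, -0.0]
finger_gap: 85.3
grip_force: 0.0
```

```bash
python3 - <<'E'
from h import *
from bench import vision,r
import cv2
s=vision.snapshot("wrist");g=cv2.cvtColor(s["img"],cv2.COLOR_BGR2GRAY);print(r.sense()["tool_pos"])
q=fproj(s,[536.5,283.7,53])[0];print(q)
u,v=q.astype(int);w=g[v-45:v+45,u-45:u+45]
for th in (120,170,215):
    c=max(cv2.findContours((w>th).astype(np.uint8),0,2)[0],key=cv2.contourArea);e=cv2.fitEllipse(cv2.convexHull(c));p=(e[0][0]+u-45,e[0][1]+v-45);print(th,e,fonz(s,p,53))
E
```

```text
[537.20421658 282.46603391 136.22575514]
[317.11790248 197.95121882]
120 ((45.28480529785156, 42.26618957519531), (50.00210189819336, 57.88245391845703), 2.597888946533203) [538.46359338 285.95611355  53.        ]
170 ((45.111122131347656, 45.66685104370117), (47.58580017089844, 48.86370849609375), 90.53369140625) [536.63988319 283.88420894  53.        ]Traceback (most recent call last):
  File "<stdin>", line 8, in <module>
ValueError: max() iterable argument is empty
```

>>> step_arm([
  [[-0.6, 1.4, -35, 0, 0, 0], [-0.6, 1.4, -70, 0, 0, 0], [-0.6, 1.4, -95, 0, 0, 0], [-0.6, 1.4, -110, 0, 0, 0], [-0.6, 1.4, -117, 0, 0, 0], [-0.6, 1.4, -117, 0, 0, 0], [-0.6, 1.4, -117, 0, 0, 0]],
])

```text
time: 21.02
tool_pos: [536.3, 284.7, 18.7]
tcp_rot: [180.0, -0.1, 51.6]
ft_force: [-0.0, -0.3, 0.1]
finger_gap: 85.5
grip_force: 0.0
```

>>> step_arm([
  [[0, 0, 0, 0, 0, 0], [0, 0, 0, 0, 0, 0], [0, 0, 0, 0, 0, 0], [0, 0, 0, 0, 0, 0], [0, 0, 0, 0, 0, 0], [0, 0, 0, 0, 0, 0]],
], fingers=0.2, newtons=25)

```text
time: 21.52
tool_pos: [536.2, 285.2, 18.9]
tcp_rot: [179.9, -0.1, 51.7]
ft_force: [-1.4, -1.1, 6.4]
finger_gap: 39.1
grip_force: 25.0
```

>>> step_arm([
  [[0, 0, 0, 0, 0, 0], [0, 0, 0, 0, 0, 0], [0, 0, 0, 0, 0, 0]],
], fingers=1, newtons=50)

```text
time: 21.77
tool_pos: [536.3, 285.2, 19.1]
tcp_rot: [179.9, -0.1, 51.7]
ft_force: [-1.8, -0.7, 7.8]
finger_gap: 38.6
grip_force: 49.6
```

>>> step_arm([
  [[0, 0, 8, 0, 0, 0], [0, 0, 25, 0, 0, 0], [0, 0, 60, 0, 0, 0], [0, 0, 100, 0, 0, 0], [0, 0, 140, 0, 0, 0], [0, 0, 180, 0, 0, 0], [94, -243.6, 190, -0.411, 0.3246, 0], [94, -243.6, 190, -0.411, 0.3246, 0], [94, -243.6, 190, -0.411, 0.3246, 0], [94, -243.6, 190, -0.411, 0.3246, 0], [94, -243.6, 190, -0.411, 0.3246, 0], [94, -243.6, 190, -0.411, 0.3246, 0]],
])

```text
time: 22.77
tool_pos: [624.8, 51.5, 202.3]
tcp_rot: [-179.6, 30.5, 52.0]
ft_force: [-0.0, -0.6, -2.3]
finger_gap: 38.6
grip_force: 50.7
```

>>> step_arm([
  [[0, 0, 0, 0, 0, 0], [0, 0, 0, 0, 0, 0], [0, 0, 0, 0, 0, 0]],
])

```text
time: 23.02
tool_pos: [625.2, 51.9, 207.2]
tcp_rot: [-180.0, 30.0, 51.6]
ft_force: [-0.9, 0.7, -1.6]
finger_gap: 38.3
grip_force: 50.8
```

```bash
python3 st.py; python3 -c "
from bench import r;print(r.sense()['tool_pos'],r.sense()['tcp_rot'])"
```

```text
t 23.0167 s 145.08582101033815 off [-5.42  9.96 -2.52] tool-frame force [ 0.76 -1.11  1.35] torque [0.06 0.4  0.02] gap 38.25465841239685 50.79696230124682 tool x [ 0.54  0.68 -0.5 ] y [ 0.78 -0.62 -0.  ]
[625.15787156  51.92712402 207.20975544] [-179.98375363   29.97144304   51.62485197]
```

>>> step_arm([
  [[-8.2, -27.4, -36.7, 0, 0, 0], [-8.2, -27.4, -36.7, 0, 0, 0], [-13, -33.5, -50, 0, 0, 0], [-17.5, -39.2, -62.7, 0, 0, 0], [-17.5, -39.2, -62.7, 0, 0, 0], [-17.5, -39.2, -62.7, 0, 0, 0], [-17.5, -39.2, -62.7, 0, 0, 0]],
])

```text
time: 23.6
tool_pos: [608.2, 13.8, 145.6]
tcp_rot: [179.9, 29.9, 51.7]
ft_force: [-0.1, 0.2, -1.8]
finger_gap: 38.5
grip_force: 50.9
```

```bash
python3 st.py; python3 look.py c6 scene,270,145,100,75 side,275,135,100,75 scene,215,100,100,75 side,335,95,100,75
```

```text
t 23.6 s 71.53742001197585 off [ 0.39  0.66 -0.41] tool-frame force [ 1.01 -0.16  1.53] torque [0.03 0.37 0.04] gap 38.52341152565172 50.88524248916656 tool x [ 0.54  0.68 -0.5 ] y [ 0.79 -0.62  0.  ]
23.7 [608.6  13.6 145.8] [179.9  29.9  51.7] [ 0.5 -0.5 -1.2] 50.88766681496054 38.645085767857964 [  8.5  33.7  66.2 -20.5 102.1  46.4]
```

View pics/c6.png

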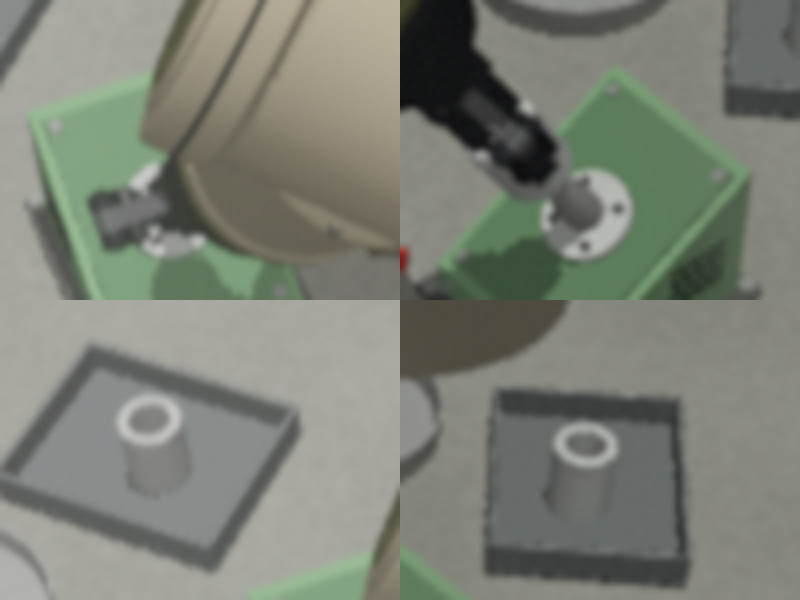

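The first sleeve stands upright in the tray (tile 3, about (155,445); tile 4, about (583,480)). The second is held above the pin, in line with it. Sliding down.

>>> step_arm([
  [[-0.9, -1.2, -2.6, 0, 0, 0], [-1.9, -2.4, -5.2, 0, 0, 0], [-2.8, -3.5, -7.8, 0, 0, 0], [-3.7, -4.7, -10.4, 0, 0, 0], [-4.7, -5.9, -13, 0, 0, 0], [-5.6, -7.1, -15.6, 0, 0, 0], [-6.5, -8.2, -18.2, 0, 0, 0], [-6.5, -8.2, -18.2, 0, 0, 0]],
])

```text
time: 24.37
tool_pos: [600.8, 4.0, 125.4]
tcp_rot: [-180.0, 30.1, 51.7]
ft_force: [0.1, -0.6, -2.2]
finger_gap: 38.3
grip_force: 50.9
```

```bash
python3 st.py
```

```text
t 24.3667 s 47.89382535494411 off [ 0.37  0.16 -0.18] tool-frame force [0.74 0.51 2.1 ] torque [-0.1   0.35 -0.01] gap 38.311273975887445 50.86619659792632 tool x [ 0.54  0.68 -0.5 ] y [ 0.78 -0.62 -0.  ]
```

>>> step_arm([
  [[-0.9, -1.2, -2.6, 0, 0, 0], [-1.9, -2.4, -5.2, 0, 0, 0], [-2.8, -3.5, -7.8, 0, 0, 0], [-3.7, -4.7, -10.4, 0, 0, 0], [-4.5, -5.7, -12.6, 0, 0, 0], [-4.5, -5.7, -12.6, 0, 0, 0]],
])

```text
time: 24.87
tool_pos: [596.4, -1.6, 112.9]
tcp_rot: [-180.0, 30.0, 51.7]
ft_force: [0.2, -0.4, -1.4]
finger_gap: 38.6
grip_force: 50.9
```

```bash
python3 st.py
```

```text
t 24.8667 s 33.54061483781069 off [ 0.42  0.15 -0.2 ] tool-frame force [0.57 0.4  1.28] torque [-0.09  0.4  -0.03] gap 38.594429744034045 50.89101576246321 tool x [ 0.54  0.68 -0.5 ] y [ 0.78 -0.62 -0.  ]
```

>>> step_arm([
  [[-0.6, -0.8, -1.7, 0, 0, 0], [-1.2, -1.6, -3.5, 0, 0, 0], [-1.7, -2.1, -4.7, 0, 0, 0], [-1.7, -2.1, -4.7, 0, 0, 0]],
])

```text
time: 25.2
tool_pos: [594.9, -3.5, 108.6]
tcp_rot: [180.0, 30.0, 51.7]
ft_force: [-0.5, 0.1, -2.2]
finger_gap: 38.5
grip_force: 50.9
```

>>> step_arm([
  [[-0.2, -0.2, -0.4, 0, 0, 0], [-0.3, -0.4, -0.9, 0, 0, 0], [-0.5, -0.6, -1.3, 0, 0, 0], [-0.5, -0.6, -1.3, 0, 0, 0]],
])

```text
time: 25.53
tool_pos: [594.7, -4.0, 107.6]
tcp_rot: [180.0, 30.0, 51.7]
ft_force: [0.4, 0.3, -1.4]
finger_gap: 38.4
grip_force: 50.9
```

```bash
python3 st.py
```

```text
t 25.5333 s 27.5043608389003 off [ 0.59  0.12 -0.25] tool-frame force [1.13 0.14 1.  ] torque [-0.05  0.35  0.  ] gap 38.36062214991427 50.928092608228326 tool x [ 0.54  0.68 -0.5 ] y [ 0.78 -0.62  0.  ]
```

>>> step_arm([
  [[-0.2, -0.2, -0.4, 0, 0, 0], [-0.3, -0.4, -0.9, 0, 0, 0], [-0.3, -0.4, -0.9, 0, 0, 0]],
])

```text
time: 25.78
tool_pos: [594.7, -4.4, 107.0]
tcp_rot: [179.9, 30.0, 51.6]
ft_force: [1.5, -0.3, 0.4]
finger_gap: 38.6
grip_force: 51.1
```

```bash
python3 st.py
```

```text
t 25.7833 s 26.784991052563786 off [ 0.8  -0.03 -0.26] tool-frame force [ 0.42  1.32 -0.7 ] torque [-0.25  0.34  0.01] gap 38.64102147665981 51.10175924375653 tool x [ 0.54  0.68 -0.5 ] y [ 0.78 -0.62  0.  ]
```

>>> step_arm([
  [[-0.2, -0.2, -0.4, 0, 0, 0], [-0.3, -0.4, -0.9, 0, 0, 0], [-0.3, -0.4, -0.9, 0, 0, 0], [-0.3, -0.4, -0.9, 0, 0, 0]],
])

```text
time: 26.12
tool_pos: [594.7, -4.9, 106.4]
tcp_rot: [179.9, 30.0, 51.6]
ft_force: [4.0, -0.8, 3.6]
finger_gap: 38.5
grip_force: 51.5
```

```bash
python3 st.py
```

```text
t 26.1167 s 26.073940133572936 off [ 0.97 -0.18 -0.25] tool-frame force [-0.17  3.64 -4.02] torque [-0.65  0.22 -0.02] gap 38.50514356764537 51.46687500178814 tool x [ 0.54  0.68 -0.5 ] y [ 0.78 -0.62  0.  ]
```

>>> step_arm([
  [[0.4, -0.3, 0, 0, 0, 0], [0.6, -0.5, 0, 0, 0, 0], [0.4, -0.7, -0.4, 0, 0, 0], [0.3, -0.9, -0.9, 0, 0, 0], [0.3, -0.9, -0.9, 0, 0, 0]],
])

```text
time: 26.53
tool_pos: [594.9, -5.4, 105.8]
tcp_rot: [179.9, 29.9, 51.6]
ft_force: [3.9, 2.2, 7.8]
finger_gap: 38.5
grip_force: 51.9
```

```bash
python3 st.py
```

```text
t 26.5333 s 25.406825012704193 off [ 1.44 -0.49 -0.28] tool-frame force [-0.3   1.74 -8.83] torque [-0.38  0.14  0.01] gap 38.49669769147865 51.918083326891065 tool x [ 0.54  0.68 -0.5 ] y [ 0.78 -0.62  0.  ]
```

>>> step_arm([
  [[0.2, -0.5, -0.4, 0, 0, 0], [0.1, -0.7, -0.9, 0, 0, 0], [0.1, -0.7, -0.9, 0, 0, 0], [0.1, -0.7, -0.9, 0, 0, 0]],
])

```text
time: 26.87
tool_pos: [595.1, -5.6, 105.6]
tcp_rot: [179.9, 29.9, 51.6]
ft_force: [1.9, 4.9, 12.3]
finger_gap: 38.3
grip_force: 52.3
```

```bash
python3 st.py
```

```text
t 26.8667 s 25.243735141281842 off [ 1.66 -0.57 -0.32] tool-frame force [ -1.79  -1.55 -13.16] torque [ 0.21 -0.01  0.02] gap 38.27808735363137 52.33681313227862 tool x [ 0.54  0.68 -0.5 ] y [ 0.78 -0.62  0.  ]
```

The second sleeve is stopped by the step (s≈25, 14 N, no further travel), so it goes in the dish. Withdrawing along the axis.

>>> step_arm([
  [[2.5, 3.1, 6.9, 0, 0, 0], [7, 9, 20, 0, 0, 0], [13, 16.5, 36, 0, 0, 0], [18.6, 23.5, 52, 0, 0, 0], [20, 24, 85, 0, 0, 0], [15, 15, 120, 0, 0, 0], [41, -294, 125, 0.411, -0.3246, 0], [41, -294, 125, 0.411, -0.3246, 0], [41, -294, 125, 0.411, -0.3246, 0], [41, -294, 125, 0.411, -0.3246, 0], [41, -294, 125, 0.411, -0.3246, 0], [41, -294, 125, 0.411, -0.3246, 0]],
])

```text
time: 27.87
tool_pos: [627.9, -244.1, 228.0]
tcp_rot: [-179.9, -0.1, 51.5]
ft_force: [0.2, -0.0, -1.6]
finger_gap: 38.2
grip_force: 51.0
```

>>> step_arm([
  [[4, -70, 0, 0, 0, 0], [4, -70, 0, 0, 0, 0], [4, -70, 0, 0, 0, 0], [4, -70, 0, 0, 0, 0]],
])

```text
time: 28.2
tool_pos: [632.9, -312.1, 225.9]
tcp_rot: [-179.8, 0.0, 51.5]
ft_force: [0.5, 0.7, -1.7]
finger_gap: 38.6
grip_force: 51.1
```

```bash
python3 -c "
from bench import r;s=r.sense();print(s['time'],s['tool_pos'],s['tcp_rot'],s['grip_force'])"
```

```text
28.2 [ 632.88399242 -312.06442577  225.882654  ] [-1.79770313e+02  1.29915060e-02  5.14834126e+01] 51.08345149084926
```

>>> step_arm([
  [[5, 10, -40, 0, 0, 0], [5, 10, -80, 0, 0, 0], [5, 10, -120, 0, 0, 0], [5, 10, -155, 0, 0, 0], [5, 10, -180, 0, 0, 0], [5, 10, -190, 0, 0, 0], [5, 10, -190, 0, 0, 0], [5, 10, -190, 0, 0, 0], [5, 10, -190, 0, 0, 0]],
])

```text
time: 28.95
tool_pos: [641.3, -300.9, 41.2]
tcp_rot: [179.8, -0.0, 51.7]
ft_force: [0.6, -1.1, 0.6]
finger_gap: 38.6
grip_force: 51.1
```

>>> step_arm([
  [[0, 0, -3, 0, 0, 0], [0, 0, -6, 0, 0, 0], [0, 0, -8, 0, 0, 0], [0, 0, -8, 0, 0, 0]],
])

```text
time: 29.28
tool_pos: [639.2, -300.5, 30.0]
tcp_rot: [-180.0, -0.0, 51.7]
ft_force: [1.1, 0.6, -1.5]
finger_gap: 38.3
grip_force: 51.1
```

>>> step_arm([
  [[0, 0, -1.5, 0, 0, 0], [0, 0, -3, 0, 0, 0], [0, 0, -4.5, 0, 0, 0], [0, 0, -4.5, 0, 0, 0]],
])

```text
time: 29.62
tool_pos: [639.0, -300.3, 24.9]
tcp_rot: [-180.0, 0.0, 51.7]
ft_force: [0.4, 0.0, -2.0]
finger_gap: 38.2
grip_force: 51.1
```

>>> step_arm([
  [[0, 0, -0.5, 0, 0, 0], [0, 0, -1, 0, 0, 0], [0, 0, -1.5, 0, 0, 0], [0, 0, -1.5, 0, 0, 0]],
])

```text
time: 29.95
tool_pos: [639.4, -300.5, 24.2]
tcp_rot: [180.0, 0.0, 51.7]
ft_force: [-0.2, -0.2, -0.8]
finger_gap: 38.4
grip_force: 51.2
```

>>> step_arm([
  [[0, 0, -0.5, 0, 0, 0], [0, 0, -1, 0, 0, 0], [0, 0, -1, 0, 0, 0], [0, 0, -1, 0, 0, 0]],
])

```text
time: 30.28
tool_pos: [639.5, -300.6, 24.1]
tcp_rot: [180.0, 0.0, 51.7]
ft_force: [-3.7, 1.4, 5.5]
finger_gap: 38.5
grip_force: 51.8
```

Seated on the dish floor. Releasing and moving clear.

>>> step_arm([
  [[0, 0, 0.4, 0, 0, 0], [0, 0, 0.4, 0, 0, 0], [0, 0, 0.4, 0, 0, 0], [0, 0, 0.4, 0, 0, 0], [0, 0, 0.4, 0, 0, 0]],
], fingers=-0.4)

```text
time: 30.7
tool_pos: [639.4, -300.4, 23.3]
tcp_rot: [-180.0, -0.0, 51.7]
ft_force: [0.1, 0.6, -0.2]
finger_gap: 59.6
grip_force: 0.0
```

>>> step_arm([
  [[0, 0, 10, 0, 0, 0], [0, 0, 40, 0, 0, 0], [0, 0, 80, 0, 0, 0], [0, 0, 120, 0, 0, 0], [0, 0, 160, 0, 0, 0], [0, 0, 200, 0, 0, 0], [-200, -150, 205, 0, 0, 0], [-200, -150, 205, 0, 0, 0], [-200, -150, 205, 0, 0, 0], [-200, -150, 205, 0, 0, 0], [-200, -150, 205, 0, 0, 0], [-200, -150, 205, 0, 0, 0]],
])

```text
time: 31.7
tool_pos: [437.8, -451.3, 229.5]
tcp_rot: [179.9, 0.0, 51.7]
ft_force: [0.6, -0.6, 0.6]
finger_gap: 59.8
grip_force: 0.0
```

>>> step_arm([
  [[-130, -120, 0, 0, 0, 0], [-130, -120, 0, 0, 0, 0], [-130, -120, 0, 0, 0, 0], [-130, -120, 0, 0, 0, 0], [-130, -120, 0, 0, 0, 0], [-130, -120, 0, 0, 0, 0]],
])

```text
time: 32.2
tool_pos: [306.2, -572.7, 229.0]
tcp_rot: [180.0, 0.1, 51.4]
ft_force: [1.0, -0.1, -0.0]
finger_gap: 59.8
grip_force: 0.0
```

```bash
python3 - <<'E'
import pickle,cv2
from h import *
from bench import vision,r
S={n:vision.snapshot(n) for n in ("scene","side")};S0=pickle.load(open("s0.pkl","rb"))
a=np.linspace(0,2*np.pi,60)
for n in S:
    d=(cv2.absdiff(S[n]["img"],S0[n]["img"]).max(2)>30).astype(np.uint8)
    print(n,[cv2.boundingRect(c) for c in cv2.findContours(d,0,2)[0] if cv2.contourArea(c)>30])
    for x,y,z in ((474,-259.5,4),(639.5,-300.6,8)):
        ring=lambda h:np.c_[x+20*np.cos(a),y+20*np.sin(a),0*a+z+h]
        print(" expect body",cv2.boundingRect(proj(S[n],np.r_[ring(0),ring(50)]).astype(np.float32)),"top",cv2.boundingRect(proj(S[n],ring(50)).astype(np.float32)))
s=r.sense();print(s["time"],s["tool_pos"],s["ft_force"],s["finger_gap"])
E
```

```text
scene [(439, 238, 25, 28), (461, 200, 25, 28), (191, 170, 19, 18), (244, 124, 16, 12), (429, 101, 9, 21), (431, 80, 6, 18), (205, 62, 39, 13), (230, 58, 32, 14), (162, 55, 209, 65), (191, 48, 15, 8), (246, 46, 109, 20), (199, 35, 32, 16), (449, 0, 39, 36), (415, 0, 18, 30)]
 expect body (243, 122, 20, 27) top (243, 122, 17, 14)
 expect body (186, 161, 24, 27) top (186, 161, 18, 15)
side [(361, 329, 26, 35), (301, 312, 25, 34), (502, 283, 38, 13), (543, 275, 33, 10), (585, 195, 26, 12), (614, 176, 22, 24), (550, 163, 39, 52), (565, 140, 15, 51), (373, 126, 16, 11), (312, 114, 15, 15), (313, 106, 14, 8), (488, 104, 80, 88), (593, 100, 47, 95), (466, 99, 21, 22), (446, 87, 17, 26), (457, 73, 9, 11), (410, 65, 88, 169), (590, 64, 41, 121), (554, 57, 10, 26), (507, 0, 21, 21), (475, 0, 11, 11)]
 expect body (370, 125, 20, 26) top (372, 125, 18, 11)
 expect body (310, 105, 17, 26) top (311, 105, 16, 11)
32.3 [ 309.46625045 -570.37649496  228.88335795] [-0.04365376 -0.23156569  0.40016783] 59.64501226821683
```

Both sleeves match the expected upright outlines, and no other objects show any change. Handing in.

```bash
python3 -c "
from bench import r;print(r.hand_in())"
```

```text
the job is handed in; nothing more can be done
None
```

The job is handed in (no verdict shown), at about 32 s of the 69 s allowed: the first sleeve passed over the step onto the flange and stands in the tray, and the second was stopped by the step and stands in the dish; my first two grasps missed without visibly moving the sleeve, because the fingertips are about 30 mm shorter than stated.

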